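# Level the setting stand and stand the dessert cup on it

### The job

The setting stand's wooden plate is tilted: turn the wing knobs at its front and left edges until the plate is level. Then turn the white square cup, left mouth-down on the island, right way up (it has to be laid on its side and taken again) and set it down gently, without dropping it, in the middle of the level plate, mouth up. Leave the honey jar at the front of the island and the spice jar with the purple cap where they stand.

Things in the scene. Friction and masses are not known exactly. Their poses are not given: they have to be found in the camera images.
- stand: fixed aluminium stand, 240 x 240 mm base; origin on the island top under its centre, x away from its front, y left, z up. On a pivot in its middle a dark frame tips fore and aft; the wooden plate tips sideways on that frame. Black wing knobs stand at the middle of the front (x -98 mm, y 0; fixed axis) and left edge (x 0, y 98 mm; rides on the frame). Level: plate top is 60 mm over the island all round
- plate_top (a point): centre of the top of the tilting plate, 150 x 150 mm, 8 mm thick, with the plate's own axes (z its normal; x, y as the stand's when level). The plate's centre always stays 60 mm over the island, to about 1 mm; a thin dark inlaid square of 64 mm marks its middle. It does not yield when the cup is put down
- front_knob (a joint): front wing knob, rad, positive clockwise seen from above, stops at -1.7 and 1.7. Clockwise raises the plate's front edge: 0.08 rad of plate tilt per rad of turn; 0 is level in that direction, and the wing then points along the stand's x axis. Stiff, stays where it is left; about 0.12 N m to turn
- left_knob (a joint): left wing knob, rad, positive clockwise seen from above, stops at -1.7 and 1.7. Clockwise raises the plate's left edge: 0.08 rad of tilt per rad; 0 is level in that direction, and the wing then points along the stand's x axis. Stiff, stays where it is left; about 0.12 N m
- front_wing (a point): point on the front knob's vertical axis, at the height to grip: 100 mm over the island. The black wing is a flat upright bar 46 mm long (x of this frame), 12 mm thick (y), 30 mm high (from 84 to 114 mm over the island); its frame turns with the knob
- left_wing (a point): the same on the left knob, 100 mm over the island; same wing, x of this frame along it. This knob leans fore or aft with the frame by up to 0.1 rad until the front knob is at 0
- cup_centre (a point): centre, half-way up, of the loose white ceramic cup: 50 x 50 mm square outside, 64 mm tall, walls and bottom 4 mm, about 0.14 kg. z points from the bottom to the open mouth (down at the start: it stands mouth-down on the island, centre at z = 32 mm); x and y along its flat sides. It lies steadily on any of its four flat sides
- curry_jar: loose glass spice jar with a purple cap, 50 mm across, 110 mm tall, upright; origin at the centre of its underside; to be left alone
- honey_jar: loose honey jar with a gilt cap near the front edge of the island (not the one at the back), 68 mm across, 92 mm tall, upright; origin at the centre of its underside; to be left alone
Things that resemble listed ones, but are neither listed nor needed, are in the scene too. Leave any black, blue or pink look-alike of the part that bears cup_centre alone.

How it is judged:
By the outcome, as a careful person would: the job done as asked, in the order asked, and still so for the second after the job is handed in, with the robot touching nothing.
It also fails if it takes over 72 s, if anything falls off the work surface, if the arm or the gripper's body presses on something with over 40 N, if the wrist force passes 120 N, or if a joint passes its speed limit or range.

### The arm

A 6-joint arm with a two-finger parallel gripper is mounted at the origin on a cart in front of the work surface, level with it; the furniture and walls round the work are solid. World frame = base frame: x ahead of the robot, y to its left, z up, the work surface at z = 0. Lengths are in m, angles in rad, forces in N, time in s.
With the tool pointing down it reaches from about 0.25 to 0.775 m from the base axis. Payload 4 kg.
Tool frame: the origin (TCP) lies at the very end of the fingers, on their centre line; the grasp point (between the pads) lies 19 mm behind it; x points along the fingers, y is the direction in which the jaws open and shut, and the axes are right-handed (so a half turn about x gives the same grasp; the last joint's range is limited). The gripper opens to 94 mm and grips with 3 to 60 N. Pads are 16 mm wide; open, the fingers measure 119 mm over their backs; the gripper's body (75 mm by 177 mm) begins 78 mm behind the grasp point.
Start: joints at [1.093, 0.087, 1.371, -0, 1.684, -0.103], TCP at [0.201, 0.512, 0.206] pointing down, gripper open.
Joint ranges: [-3.1, 3.1], [-0.76, 2.03], [0.27, 2.55], [-1.08, 4.22], [0.17, 2.65], [-2.57, 2.57]. Speed limits (rad/s): [2.79, 2.79, 3.14, 3.14, 3.14, 3.14].

### API

Orientations are given as [roll, pitch, yaw] about the fixed x, y, z axes, in that order (R = Rz(yaw) Ry(pitch) Rx(roll)).
In Python, from bench import robot gives the robot as it stands.
- The arm moves only by the tool carry_out, never from a script. Its argument "targets" is a list of rows, each a list of 5 numbers: the closure, from 0 (fully open) to 1 (shut), then the shift along the tool's x, y, z in cm, then the turn about the tool's x in degrees. In form: [[fingers, tx, ty, tz, turn], ...]. A call has 1 to 20 rows; each row shifts and turns the commanded pose from where the row before left it, along the tool's axes as they then stand; what a row does not reach is not made up. A row lasts 1/10 s, in which the tool goes at most 50 mm and 8.59 degrees, less where a joint would pass 70% of its speed; a pose out of reach is approached as far as the arm can. A call is refused whole if a number of a shift passes 5 or a number of a turn 8.59, either way. A call with a gripper value outside its range is refused whole. The fingers move at their own pace and stop on an object; the grip force is fixed at half the most. Time passes only in rows, so rows that do not move let the fingers close. It gives the time, the measured TCP pose, the force and the opening at its end, in the units of the state.
- robot.get_obs(): the state, without advancing time (a new reading comes with each control period).
- robot.snapshot(name): name is "side" or "top"; returns a dict with "image" (420x560x3 uint8, red, green, blue), "camera_matrix" (3x3 intrinsics, pixels), "pose" (4x4, takes a point from camera to world coordinates). Camera axes: x right, y up, looking along -z (the intrinsics and any distortion apply to the point x, -y, -z); pixel columns grow to the right and rows downward; lengths in m; the calibration is good to about 2 mm. A picture is of the moment at which its call begins. There is no depth.
- robot.close_job(): hands the job in, once; it reports no verdict.
The state is a dict: "time": time; "joint_positions": joint angles; "qvel": joint speeds; "joint_torque": joint torques, N m; "tool_pos": TCP position; "ee_rot": TCP orientation; "wrist_force": force on the tool from outside, world axes, zero at the start; "wrist_torque": the same for the moment, N m; "width": finger opening in m.
Only numpy, scipy, OpenCV 4.12 (cv2) and the standard library are available. Lean on these libraries where they do the work, as an engineer would, in place of code of your own. Each camera call takes 0.05 s, during which the arm holds its last target. There are 200 camera calls.

## Working session

There is one attempt and no reset: what is moved stays moved. The work goes in short steps, Python scripts to look and compute and a tool call to move; the robot and the scene stay as the last step left them, time stands still between calls to the robot, and variables do not carry over. Pictures are saved under pics/ and viewed, about 8 in all and at most 12, crops included, and the job is handed in when it is done.

Besides the shell and the picture viewer there is one more tool, called as name(argument=value, ...), one argument or row to a line, values as JSON. carry_out: Moves the arm, as the interface text tells. Its arguments: {"type":"object","properties":{"targets":{"type":"array","items":{"type":"array","items":{"type":"number"}}}},"required":["targets"]}

```bash
mkdir -p pics; ls; python3 - <<'E'
from bench import robot
import cv2,numpy as np
print(robot.get_obs())
for n in("side","top"):
    s=robot.snapshot(n); cv2.imwrite(f"pics/{n}0.png",cv2.resize(s["image"][:,:,::-1],(800,600),interpolation=cv2.INTER_CUBIC)); cv2.imwrite(f"pics/raw_{n}0.png",s["image"][:,:,::-1])
    print(n,[k for k in s],s["camera_matrix"].tolist(),np.round(s["pose"],4).tolist())
    np.savez(f"{n}.npz",**{k:s[k] for k in("camera_matrix","pose")})
E
```

```text
pics
{'time': 0.0, 'joint_positions': array([ 1.09289492e+00,  8.79046653e-02,  1.37225019e+00, -1.59049871e-05,
        1.68355969e+00, -1.03077280e-01]), 'qvel': array([-0.00012669,  0.00191196,  0.00164993, -0.00023168,  0.0011892 ,
        0.00075718]), 'joint_torque': array([ 1.59042182e-03, -3.40170908e+01, -3.02436447e+01,  7.18153152e-02,
        3.26690753e-02, -1.69040914e-04]), 'tool_pos': array([0.20110787, 0.51133304, 0.20433373]), 'ee_rot': array([-1.66642391,  1.56867438, -2.04124981]), 'wrist_force': array([ 0.02428183,  0.02513094, -0.20224486]), 'wrist_torque': array([ 0.00114336, -0.03160792,  0.01833056]), 'width': 0.09431007194389596}
side ['image', 'camera_matrix', 'pose'] [[494.535213487627, 0.0, 277.74859422285243], [0.0, 494.535213487627, 215.11757192503725], [0.0, 0.0, 1.0]] [[0.857, 0.3471, -0.381, 0.1589], [-0.5151, 0.5521, -0.6556, -0.526], [-0.0173, 0.7581, 0.6519, 0.6833], [0.0, 0.0, 0.0, 1.0]]
top ['image', 'camera_matrix', 'pose'] [[414.84997183063643, 0.0, 281.4897691489039], [0.0, 414.84997183063643, 214.197526003191], [0.0, 0.0, 1.0]] [[-0.0038, 0.9931, -0.1172, 0.4291], [-1.0, -0.0042, -0.0038, 0.0893], [-0.0043, 0.1172, 0.9931, 0.9301], [0.0, 0.0, 0.0, 1.0]]
```

View pics/side0.png

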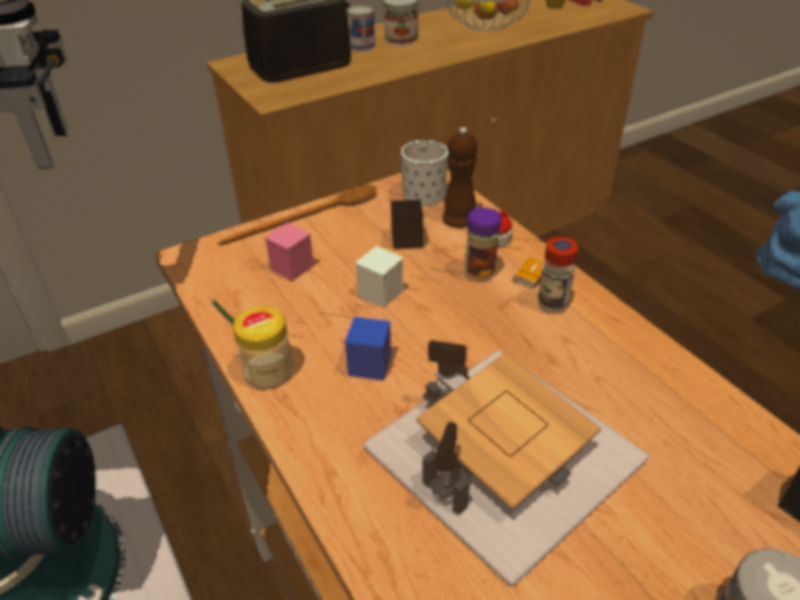

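View pics/top0.png

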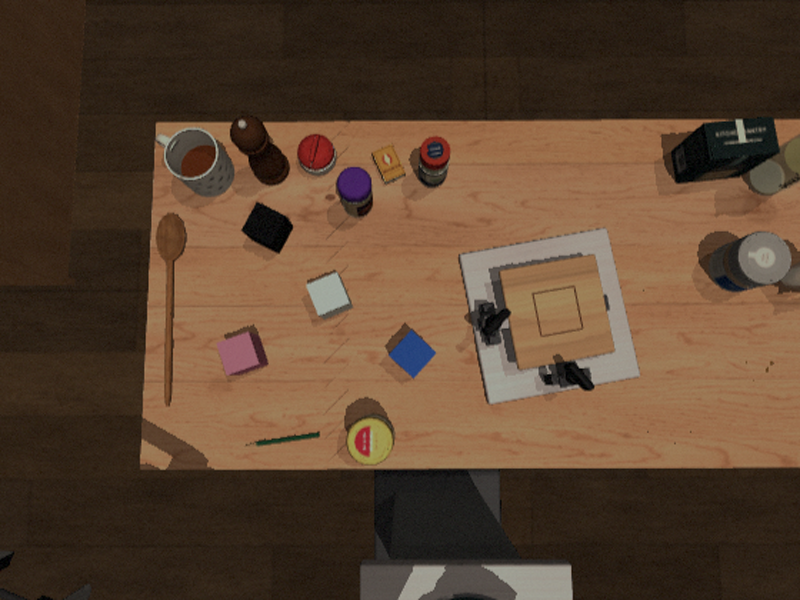

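Side view: stand with plate at about (505,430), front wing (450,455), left wing (447,357), white cup (380,277), honey jar (263,345), purple cap (484,222). Top view: cup (328,295), stand centre (550,315), left wing (490,320), front wing (573,375). Enlarged crops come next.

```bash
python3 - <<'E'
import cv2,numpy as np
t=cv2.imread("pics/raw_top0.png"); s=cv2.imread("pics/raw_side0.png")
def crop(im,x,y,w,h,f): return cv2.resize(im[y:y+h,x:x+w],None,fx=f,fy=f,interpolation=cv2.INTER_CUBIC)
def lab(c,x,y,f,st=10):
    for i in range(0,c.shape[1],st*f): cv2.putText(c,str(x+i//f),(i,8),0,.3,(255,255,255),1); cv2.line(c,(i,8),(i,14),(255,255,255),1)
    for i in range(0,c.shape[0],st*f): cv2.putText(c,str(y+i//f),(0,i+4),0,.3,(255,255,255),1); cv2.line(c,(18,i),(24,i),(255,255,255),1)
    return c
a=lab(crop(t,315,155,135,130,4),315,155,4)
b=lab(crop(t,205,180,50,50,5),205,180,5)
out=np.zeros((520,800,3),np.uint8); out[:520,:540]=a; out[:250,545:795]=b
out[260:510,545:795]=lab(crop(s,240,165,50,50,5),240,165,5)
cv2.imwrite("pics/c1.png",out)
cv2.imwrite("pics/c2.png",lab(crop(s,250,230,210,185,3) if 0 else crop(s,250,235,205,150,4)[:600,:800],250,235,4))
E
```

```text
(no output)
```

View pics/c1.png

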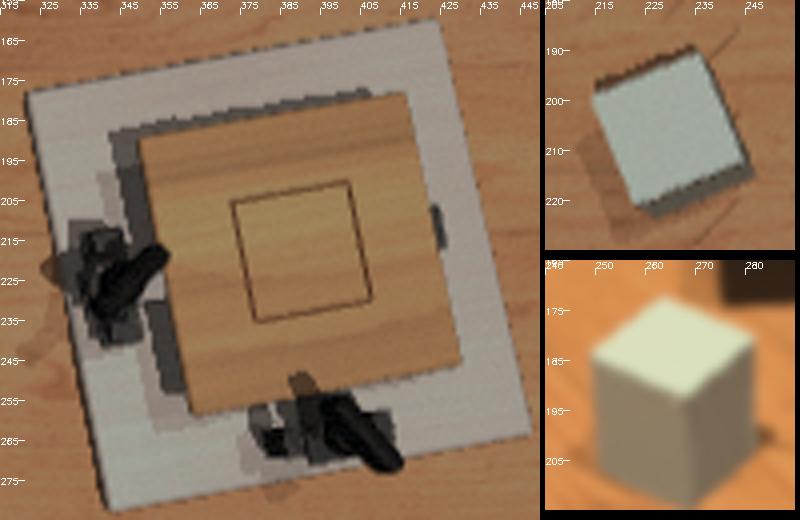

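View pics/c2.png

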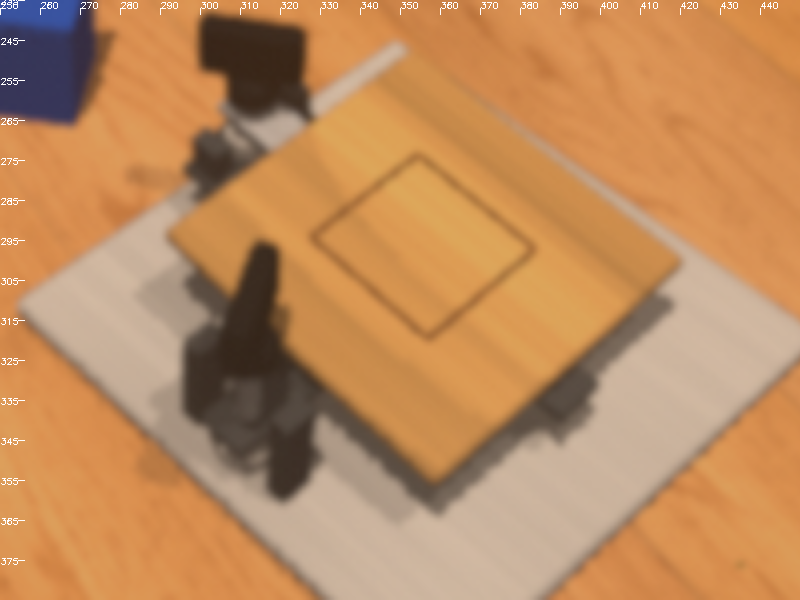

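Top crop: inset square corners at (373,206),(402,200),(408,230),(379,235.5); wings run (338,232)–(356,217) and (396,254)–(414,272). The side crop shows the inset corners at (354,273),(384,297),(357,320),(328,294). Fitting both views jointly.

```bash
cat > h.py <<'E'
import numpy as np
from scipy.optimize import least_squares
from scipy.spatial.transform import Rotation as Ro
C={n:dict(np.load(f"{n}.npz")) for n in("side","top")}
def proj(n,P):
    c=C[n];q=(np.atleast_2d(P)-c["pose"][:3,3])@c["pose"][:3,:3]
    return (c["camera_matrix"][[0,1],:2]@(q[:,:2]/-q[:,2:]*[1,-1]).T).T+c["camera_matrix"][:2,2]
def ray(n,uv,z):
    c=C[n];uv=np.atleast_2d(uv);K=c["camera_matrix"]
    d=(uv-K[:2,2])/[K[0,0],K[1,1]];d=np.c_[d[:,0],-d[:,1],-np.ones(len(d))]@c["pose"][:3,:3].T
    o=c["pose"][:3,3];return o+d*((z-o[2])/d[:,2])[:,None]
E
python3 - <<'E'
from h import *
c1=lambda a:np.array(a)/4+[315,155]; c2=lambda a:np.array(a)/4+[250,235]
# order: left-back? LB,RB,RF,LF (left=+y, back=+x)
sq=np.array([[1,1],[1,-1],[-1,-1],[-1,1]])
topin=c1([(232,203),(348,181),(371,299),(257,322)]);toppl=c1([(139,140),(405,94),(461,362),(192,414)])
sidin=c2([(418,153),(535,248),(428,339),(311,237)]);sidpl=c2([(402,50),(681,262),(435,487),(167,235)])
L=[("top",topin,32),("top",toppl,75),("side",sidin,32),("side",sidpl,75)]
def res(p,full=0):
    x,y,yaw,qf,ql,tx,ty,sx,sy=p;r=[]
    R=Ro.from_euler('Z',yaw)*Ro.from_euler('Y',.08*qf)*Ro.from_euler('X',.08*ql)
    for n,m,h in L:
        P=R.apply(np.c_[sq*h/1000,np.zeros(4)])+[x,y,.06]
        o={"top":(tx,ty),"side":(sx,sy)}[n]
        r.append((proj(n,P)+o-m).ravel())
    return np.concatenate(r+[np.array([tx,ty,sx,sy])*.5])
f=least_squares(res,[.45,-.1,.2,0,0,0,0,0,0]);print(np.round(f.x,4));print(np.round(f.fun,1))
J=f.jac;print("sd/px",np.round(np.sqrt(np.diag(np.linalg.inv(J.T@J))),4))
yaw=f.x[2]
for nm,a in(("left",[(160,250),(98,308)]),("front",[(332,397),(393,466)])):
    P=ray("top",c1(a),.114);d=P[0]-P[1];w=(np.arctan2(d[1],d[0])-yaw+np.pi/2)%np.pi-np.pi/2
    print(nm,P.round(4).tolist(),"mid",P.mean(0),"q",-w)
Rz=Ro.from_euler('Z',yaw)
for v in([-.098,0,.1],[0,.098,.1]):print("axis",Rz.apply(v)+[f.x[0],f.x[1],0])
print("base",ray("top",[(322,178),(424.5,160),(447.5,263),(342,283)],.008).mean(0))
# cup
ct=np.array([(214.6,199),(235.4,190),(245,212),(223.6,221.4)]);cs=np.array([(263.8,172.4),(281.8,181),(268.2,192.4),(249.6,184)])
for n,u in(("top",ct),("side",cs)):
    P=ray(n,u,.064);e=P[1]-P[2];print(n,"cup",P.mean(0).round(4),P[:,:2].round(3).tolist(),"yaw",np.arctan2(e[1],e[0]), np.arctan2(*(P[0]-P[3])[[1,0]]))
for k,u,z in(("honey",(259,309),.092),("curry",(248,130),.11),("blue",(287,244),.06),("black",(186,160),.06),("pink",(168,247),.05)):print(k,ray("top",u,z)[0].round(3))
E
```

```text
[ 0.5264 -0.1367  0.1862 -0.509   1.1451  0.0876  1.5044  0.4083  0.9877]
[-0.3 -0.1 -0.5  0.   0.1  0.1 -0.3 -0.  -0.7 -0.7 -0.  -1.4  1.1  0.6
  0.6  1.2 -0.6  0.7 -0.4  0.8 -0.1  0.7 -0.4  0.6  1.7 -1.   1.  -0.6
  0.4 -0.5 -1.8 -1.   0.   0.8  0.2  0.5]
sd/px [0.0027 0.0026 0.0066 0.1955 0.2091 1.2773 1.3004 1.5869 1.3547]
left [[0.5182, -0.053, 0.114], [0.4896, -0.0218, 0.114]] mid [ 0.50389797 -0.03735926  0.114     ] q 1.0152490538681997
front [[0.4455, -0.1352, 0.114], [0.412, -0.1637, 0.114]] mid [ 0.42875282 -0.14946238  0.114     ] q -0.5168163884626154
axis [ 0.43012891 -0.1547957   0.1       ]
axis [ 0.50829173 -0.0403467   0.1       ]
base [ 0.52342308 -0.13586289  0.008     ]
top cup [0.5501 0.2018 0.064 ] [[0.564, 0.234], [0.583, 0.19], [0.536, 0.169], [0.517, 0.214]] yaw 0.4136318285299523 0.39076409870997564
side cup [0.5539 0.1999 0.064 ] [[0.568, 0.233], [0.584, 0.186], [0.541, 0.168], [0.522, 0.213]] yaw 0.39649880627742123 0.4127409575399243
honey [0.339 0.138 0.092]
curry [0.699 0.16  0.11 ]
blue [0.469 0.081 0.06 ]
black [0.65  0.297 0.06 ]
pink [0.464 0.333 0.05 ]
```

Both views agree: stand centre ≈(0.525,-0.136), yaw 0.186; front knob ≈ -0.51, left knob ≈ +1.05; cup at ≈(0.552,0.201), yaw 0.40. I'll write a short planner that converts world goals to tool-frame shifts.

```bash
cat > plan.py <<'E'
# usage: plan.py x y z jawdeg : remaining shift in tool axes (cm, current yaw) and turn (deg, + = clockwise from above)
import sys,numpy as np
from bench import robot
from scipy.spatial.transform import Rotation as Ro
o=robot.get_obs();R=Ro.from_euler('xyz',o["ee_rot"]).as_matrix();p=o["tool_pos"]
jaw=np.degrees(np.arctan2(R[1,1],R[0,1]))
print("t",round(o["time"],2),"tcp",p.round(4),"jaw",round(jaw,1),"xaxis",R[:,0].round(3),"j",o["joint_positions"].round(2),"F",o["wrist_force"].round(1),"w",round(o["width"],4))
a=list(map(float,sys.argv[1:]))
for i in range(0,len(a),4):
    g=np.array(a[i:i+3]);t=-((a[i+3]-jaw+90)%180-90)
    print("shift",(R.T@(g-p)*100).round(2),"turn",round(t,1),"or",round(t-180*np.sign(t),1))
    jaw=a[i+3] if abs(t)<1e-9 else jaw-t
    a_=np.radians(-t);c,s=np.cos(a_),np.sin(a_);R=np.array([[c,-s,0],[s,c,0],[0,0,1]])@R;p=g
E
python3 plan.py .4295 -.153 .16 129.9  .4295 -.153 .087 129.9
```

```text
t 0.1 tcp [0.2011 0.5114 0.2044] jaw 68.5 xaxis [-0.001 -0.002 -1.   ] j [ 1.09  0.09  1.37  0.    1.68 -0.1 ] F [-0.  -0.7 -0.5] w 0.0941
shift [  4.54 -53.46  45.57] turn -61.4 or 118.6
shift [7.3  0.01 0.  ] turn -0.0 or -0.0
```

carry_out(
  targets=[
    [0, 0.2, -3.5, 3],
    [0, 0.2, -3.5, 3, 0],
  ],
)

```text
invalid input at $.targets[0]: expected 5 numbers
```

carry_out(
  targets=[
    [0, 0, -3.56, 3.04, 0],
    [0, 0, -3.56, 3.04, 0],
    [0, 0, -3.56, 3.04, 0],
    [0, 0, -3.56, 3.04, 0],
    [0, 0, -3.56, 3.04, 0],
    [0, 0, -3.56, 3.04, 0],
    [0, 0, -3.56, 3.04, 0],
    [0, 0, -3.56, 3.04, 0],
    [0, 0, -3.56, 3.04, 0],
    [0, 0, -3.56, 3.04, 0],
    [0, 0, -3.56, 3.04, 0],
    [0, 0, -3.56, 3.04, 0],
    [0, 0, -3.56, 3.04, 0],
    [0, 0, -3.56, 3.04, 0],
    [0, 0, -3.56, 3.04, 0],
    [0, 0, 0, 0, 0],
  ],
)

```text
time: 1.7
tool_pos: [0.4305, -0.1564, 0.2039]
ee_rot: [-2.575, 1.568, -2.957]
wrist_force: [0.2, 0.9, 0.2]
width: 0.0944
```

carry_out(
  targets=[
    [0, 0.35, 0, 0, 8.47],
    [0, 0.35, 0, 0, 8.47],
    [0, 0.35, 0, 0, 8.47],
    [0, 0.35, 0, 0, 8.47],
    [0, 0.35, 0, 0, 8.47],
    [0, 0.35, 0, 0, 8.47],
    [0, 0.35, 0, 0, 8.47],
    [0, 0.35, 0, 0, 8.47],
    [0, 0.35, 0, 0, 8.47],
    [0, 0.35, 0, 0, 8.47],
    [0, 0.35, 0, 0, 8.47],
    [0, 0.35, 0, 0, 8.47],
    [0, 0.35, 0, 0, 8.47],
    [0, 0.35, 0, 0, 8.47],
    [0, 0, 0, 0, 0],
  ],
)

```text
time: 3.2
tool_pos: [0.4295, -0.1508, 0.1556]
ee_rot: [-1.358, 1.569, 2.482]
wrist_force: [0.1, -0.0, -0.1]
width: 0.0944
```

```bash
python3 plan.py .4295 -.153 .16 129.9  .4295 -.153 .087 129.9
```

```text
t 3.2 tcp [ 0.4295 -0.1508  0.1556] jaw -50.0 xaxis [-0.002  0.001 -1.   ] j [-0.46 -0.11  1.66  0.    1.59  0.41] F [ 0.1 -0.  -0.1] w 0.0944
shift [-0.44  0.17  0.14] turn 0.1 or -179.9
shift [ 7.3   0.01 -0.  ] turn -0.0 or -0.0
```

carry_out(
  targets=[
    [0.4, 2, 0.1, 0.1, 0],
    [0.4, 2.4, 0.05, 0, 0],
    [0.4, 2.4, 0, 0, 0],
    [0.6, 0, 0, 0, 0],
    [0.8, 0, 0, 0, 0],
    [1, 0, 0, 0, 0],
    [1, 0, 0, 0, 0],
    [1, 0, 0, 0, 0],
    [1, 0, 0, 0, 0],
    [1, 0, 0, 0, 0],
  ],
)

```text
time: 4.2
tool_pos: [0.4306, -0.1539, 0.0888]
ee_rot: [2.125, 1.57, -0.319]
wrist_force: [0.5, 0.4, -0.2]
width: 0.0173
```

```bash
python3 plan.py .4295 -.153 .087 100.7;python3 - <<'E'
from bench import robot
import cv2,numpy as np
c=lambda n,x,y,w,h,f:cv2.resize(robot.snapshot(n)["image"][y:y+h,x:x+w,::-1],None,fx=f,fy=f,interpolation=cv2.INTER_CUBIC)
a=c("top",320,150,130,150,3);b=c("side",250,210,130,150,3)
cv2.imwrite("pics/g1.png",np.hstack([a,b]))
E
```

```text
t 4.2 tcp [ 0.4306 -0.1539  0.0888] jaw -50.1 xaxis [ 0.001 -0.    -1.   ] j [-0.47 -0.07  1.76  0.    1.45  0.41] F [ 0.5  0.4 -0.2] w 0.0173
shift [ 0.18 -0.14  0.02] turn 29.2 or -150.8
```

View pics/g1.png

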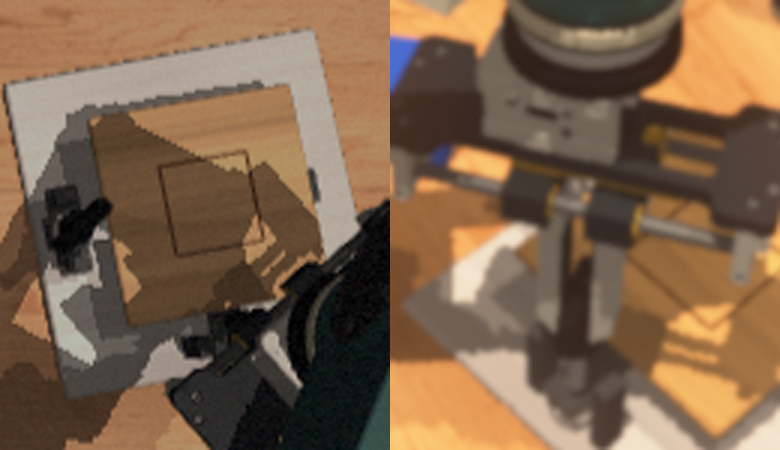

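The top half of the picture shows the front wing between the fingers (side crop ≈(575,270)). Finish the grip, then turn.

carry_out(
  targets=[
    [1, 0, 0, 0, 0],
    [1, 0, 0, 0, 0],
    [1, 0, 0, 0, 0],
    [1, 0, 0, 0, 5.9],
    [1, 0, 0, 0, 5.9],
    [1, 0, 0, 0, 5.9],
    [1, 0, 0, 0, 5.9],
    [1, 0, 0, 0, 5.6],
    [1, 0, 0, 0, 0],
    [1, 0, 0, 0, 0],
  ],
)

```text
time: 5.3
tool_pos: [0.4293, -0.1522, 0.0886]
ee_rot: [-1.121, 1.566, 2.209]
wrist_force: [-5.0, 5.8, 4.4]
width: 0.0116
```

```bash
python3 plan.py .4295 -.153 .087 100.7
```

```text
t 5.3 tcp [ 0.4293 -0.1522  0.0886] jaw -79.3 xaxis [-0.003  0.004 -1.   ] j [-0.47 -0.07  1.76  0.    1.45  0.92] F [-5.   5.8  4.4] w 0.0116
shift [ 0.16  0.09 -0.01] turn 0.0 or -180.0
```

carry_out(
  targets=[
    [0.7, 0, 0, 0, 0],
    [0.4, 0, 0, 0, 0],
    [0.4, 0, 0, 0, 0],
    [0.4, 0, 0, 0, 0],
    [0.4, -3, 0, 0, 0],
    [0.4, -5, 0, 0, 0],
    [0.4, 0, 0, 0, 0],
  ],
)

```text
time: 6.0
tool_pos: [0.4342, -0.1558, 0.1758]
ee_rot: [2.486, 1.557, -0.468]
wrist_force: [0.8, 0.0, -0.5]
width: 0.0564
```

```bash
python3 plan.py .507 -.038 .165 40.5  .507 -.038 .087 40.5
```

```text
t 6.0 tcp [ 0.4342 -0.1558  0.1758] jaw -79.3 xaxis [ 0.013 -0.006 -1.   ] j [-0.47 -0.12  1.63 -0.    1.61  0.92] F [ 0.8  0.  -0.5] w 0.0564
shift [  1.1  -10.23  -9.34] turn 60.2 or -119.8
shift [ 7.8  -0.07  0.09] turn -0.0 or -0.0
```

carry_out(
  targets=[
    [0.4, 0, -3.4, -3.1, 0],
    [0.4, 0, -3.4, -3.1, 0],
    [0.4, 0, -3.4, -3.1, 0],
    [0.4, 0, 0, 0, 8.6],
    [0.4, 0, 0, 0, 8.58],
  ],
)

```text
out of range
```

carry_out(
  targets=[
    [0.4, 0, -3.4, -3.1, 0],
    [0.4, 0, -3.4, -3.1, 0],
    [0.4, 0, -3.4, -3.1, 0],
    [0.4, 0, 0, 0, 8.58],
    [0.4, 0, 0, 0, 8.58],
    [0.4, 0, 0, 0, 8.58],
    [0.4, 0, 0, 0, 8.58],
    [0.4, 0, 0, 0, 8.58],
    [0.4, 0, 0, 0, 8.58],
    [0.4, 0, 0, 0, 8.58],
    [0.4, 0, 0, 0, 0],
  ],
)

```text
time: 7.1
tool_pos: [0.5027, -0.0364, 0.1679]
ee_rot: [0.761, 1.57, 3.042]
wrist_force: [-0.3, -0.1, 0.2]
width: 0.0566
```

```bash
python3 plan.py .507 -.038 .087 40.5
```

```text
t 7.1 tcp [ 0.5027 -0.0364  0.1679] jaw -139.3 xaxis [-0.  0. -1.] j [-0.18 -0.    1.54 -0.    1.61  2.25] F [-0.3 -0.1  0.2] w 0.0566
shift [ 8.09 -0.22 -0.41] turn 0.2 or -179.8
```

carry_out(
  targets=[
    [0.4, 2, -0.2, -0.4, 0],
    [0.4, 3, 0, 0, 0],
    [0.4, 3, 0, 0, 0],
    [0.6, 0, 0, 0, 0],
    [1, 0, 0, 0, 0],
    [1, 0, 0, 0, 0],
    [1, 0, 0, 0, 0],
    [1, 0, 0, 0, 0],
    [1, 0, 0, 0, 0],
    [1, 0, 0, 0, 0],
    [1, 0, 0, 0, 0],
  ],
)

```text
time: 8.2
tool_pos: [0.5085, -0.0374, 0.0897]
ee_rot: [-2.032, 1.566, 0.25]
wrist_force: [3.9, 3.0, 2.7]
width: 0.0118
```

```bash
python3 plan.py .507 -.038 .087 100.7
```

```text
t 8.2 tcp [ 0.5085 -0.0374  0.0897] jaw -139.3 xaxis [ 0.004  0.001 -1.   ] j [-0.19  0.05  1.64  0.    1.44  2.24] F [3.9 3.  2.7] w 0.0118
shift [0.27 0.16 0.05] turn -60.0 or 120.0
```

carry_out(
  targets=[
    [1, 0, 0, 0, -7.5],
    [1, 0, 0, 0, -7.5],
    [1, 0, 0, 0, -7.5],
    [1, 0, 0, 0, -7.5],
    [1, 0, 0, 0, -7.5],
    [1, 0, 0, 0, -7.5],
    [1, 0, 0, 0, -7.5],
    [1, 0, 0, 0, -7.5],
    [1, 0, 0, 0, 0],
    [1, 0, 0, 0, 0],
  ],
)

```text
time: 9.2
tool_pos: [0.5083, -0.0384, 0.0897]
ee_rot: [2.738, 1.567, -0.219]
wrist_force: [5.1, 0.1, 4.4]
width: 0.0117
```

```bash
python3 plan.py .507 -.038 .087 100.7
```

```text
t 9.2 tcp [ 0.5083 -0.0384  0.0897] jaw -79.5 xaxis [ 0.004 -0.001 -1.   ] j [-0.19  0.05  1.65 -0.    1.45  1.2 ] F [5.1 0.1 4.4] w 0.0117
shift [ 0.27 -0.06  0.12] turn -0.2 or 179.8
```

carry_out(
  targets=[
    [0.7, 0, 0, 0, 0],
    [0.4, 0, 0, 0, 0],
    [0.4, 0, 0, 0, 0],
    [0.4, 0, 0, 0, 0],
    [0.4, -3, 0, 0, 0],
    [0.7, -4, 0, 0, -8.58],
    [0.9, 0, 0, 0, -8.58],
    [1, 0, 0, 0, -8.58],
    [1, 0, 0, 0, -8.58],
    [1, 0, 0, 0, -8.58],
    [1, 0, 0, 0, -8.58],
    [1, 0, 0, 0, -8.58],
    [1, 0, 0, 0, -8.58],
    [1, 0, 0, 0, -8.58],
    [1, 0, 0, 0, -8.58],
    [1, 0, 0, 0, -8.58],
    [1, 0, 0, 0, -8.2],
    [1, 0, 0, 0, 0],
  ],
)

```text
time: 11.0
tool_pos: [0.5064, -0.038, 0.158]
ee_rot: [-2.034, 1.57, 3.084]
wrist_force: [0.3, 0.9, -1.2]
width: 0.0004
```

```bash
python3 plan.py .533 .246 .13 23.1  .533 .246 .05 23.1 .553 .199 .065 23.1
```

```text
t 11.0 tcp [ 0.5064 -0.038   0.158 ] jaw 23.2 xaxis [-0.001  0.    -1.   ] j [-0.19  0.01  1.55 -0.    1.59 -0.59] F [ 0.3  0.9 -1.2] w 0.0004
shift [  2.8   13.65 -25.05] turn 0.1 or -179.9
shift [8.   0.01 0.  ] turn -0.0 or -0.0
shift [-1.5  -0.01  5.11] turn -0.0 or -0.0
```

carry_out(
  targets=[
    [1, 0, 2.27, -4.18, 0],
    [1, 0, 2.27, -4.18, 0],
    [1, 0, 2.27, -4.18, 0],
    [1, 0, 2.27, -4.18, 0],
    [1, 0, 2.27, -4.18, 0],
    [1, 0, 2.27, -4.18, 0],
    [1, 0, 0, 0, 0],
  ],
)

```text
time: 11.7
tool_pos: [0.532, 0.2515, 0.1575]
ee_rot: [-2.881, 1.568, 2.24]
wrist_force: [-0.2, -0.6, 0.1]
width: 0.0003
```

```bash
python3 plan.py .533 .246 .05 23.1; cat >snap.py <<'E'
# snap.py out name x y w h f [name x y w h f ...]
import sys,cv2,numpy as np
from bench import robot
A=sys.argv[2:];S={};o=[]
for i in range(0,len(A),6):
    n=A[i];x,y,w,h,f=map(int,A[i+1:i+6])
    if n not in S:S[n]=robot.snapshot(n)["image"]
    c=cv2.resize(S[n][y:y+h,x:x+w,::-1],None,fx=f,fy=f,interpolation=cv2.INTER_CUBIC)
    for k in range(0,w,10):cv2.putText(c,str(x+k),(k*f,8),0,.3,(255,255,255),1);cv2.line(c,(k*f,8),(k*f,14),(255,255,255),1)
    for k in range(0,h,10):cv2.putText(c,str(y+k),(0,k*f+4),0,.3,(255,255,255),1);cv2.line(c,(18,k*f),(24,k*f),(255,255,255),1)
    o.append(c)
H=max(c.shape[0] for c in o)
im=np.hstack([np.pad(c,((0,H-c.shape[0]),(0,4),(0,0))) for c in o]);print(im.shape)
cv2.imwrite("pics/"+sys.argv[1],im)
E
python3 snap.py l1.png top 315 150 135 140 3 side 280 230 145 140 3 && cd pics && cp l1.png lev.png
```

```text
t 11.7 tcp [0.532  0.2515 0.1575] jaw 23.5 xaxis [-0.002  0.002 -1.   ] j [ 0.34  0.19  1.35  0.    1.6  -0.07] F [-0.2 -0.6  0.1] w 0.0003
shift [10.75 -0.12  0.57] turn 0.4 or -179.6
(420, 848, 3)
```

View pics/lev.png

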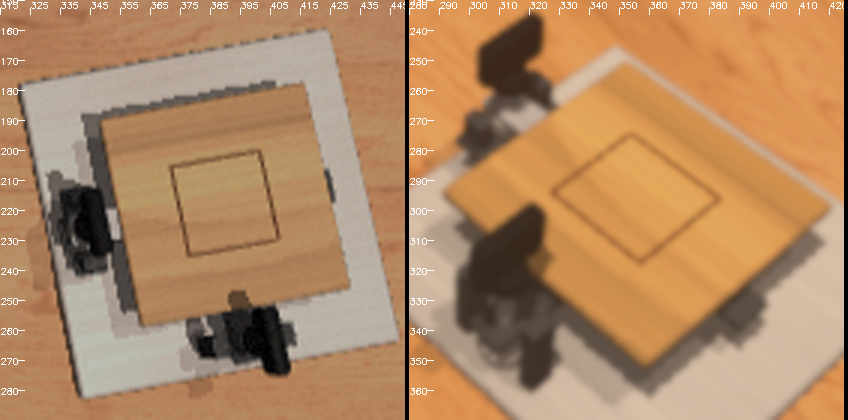

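Both wings now lie roughly along the stand's x axis. Top: left wing ≈(347,222), front wing ≈(404,264). Re-fitting the tilt numerically.

```bash
cat > fit.py <<'E'
from h import *
sq=np.array([[1,1],[1,-1],[-1,-1],[-1,1]])
def fit(L,w=.5):
    def res(p):
        x,y,yaw,qf,ql,tx,ty,sx,sy=p;r=[]
        R=Ro.from_euler('Z',yaw)*Ro.from_euler('Y',.08*qf)*Ro.from_euler('X',.08*ql)
        for n,m,h in L:
            P=R.apply(np.c_[sq*h/1000,np.zeros(4)])+[x,y,.06]
            r.append((proj(n,P)+{"top":(tx,ty),"side":(sx,sy)}[n]-m).ravel())
        return np.concatenate(r+[np.array([tx,ty,sx,sy])*w])
    f=least_squares(res,[.5,-.1,.2,0,0,0,0,0,0]);print(np.round(f.x,3),"\n",np.round(f.fun,1))
E
python3 - <<'E'
from fit import *
t=lambda a:np.array(a)/3+[315,150]; s=lambda a:(np.array(a)-[409,0])/3+[280,230]
L=[("top",t([(171,166),(260,151),(279,239),(189,256)]),32),("top",t([(102,122),(303,83),(350,288),(141,326)]),75),
("side",s([(630,133),(720,200),(641,263),(552,192)]),32),("side",s([(620,65),(831,208),(647,367),(445,193)]),75)]
fit(L);fit(L[:2]+L[2:3]);fit([L[0],L[2]])
import cv2
from bench import robot
g=robot.snapshot("top")["image"][...,::-1]
cv2.imwrite("pics/wing.png",cv2.resize(np.hstack([g[205:245,325:375],g[245:285,375:425]]),None,fx=8,fy=8,interpolation=cv2.INTER_CUBIC))
E
```

```text
[ 0.527 -0.136  0.184  0.183  0.003 -0.069  1.605  0.492  1.076] 
 [-0.3  0.4 -0.5 -0.2  0.   0.   0.2  0.  -1.4 -0.8  0.4 -0.7  1.1  0.
  0.5  0.8  0.1  1.2 -0.2  0.5 -0.3  0.7 -0.3  0.8  1.5 -1.2  0.9 -0.5
  0.2 -0.6 -2.  -1.1 -0.   0.8  0.2  0.5]
[ 0.526 -0.137  0.178  0.078  0.298 -0.337  1.327  0.699 -0.131] 
 [-0.1  0.3 -0.4 -0.1 -0.1  0.2  0.2 -0.  -1.1 -1.2  0.5 -0.5  0.6  0.3
  0.4  0.7  0.4 -0.1 -0.1  0.  -0.4  0.3 -0.2 -0.3 -0.2  0.7  0.3 -0.1]
[ 0.526 -0.137  0.18   0.099  0.093 -0.359  1.05   0.713 -0.297] 
 [-0.1  0.2 -0.2 -0.3  0.1 -0.   0.3 -0.1  0.4  0.2 -0.  -0.2 -0.3  0.1
 -0.2 -0.1 -0.2  0.5  0.4 -0.1]
```

View pics/wing.png

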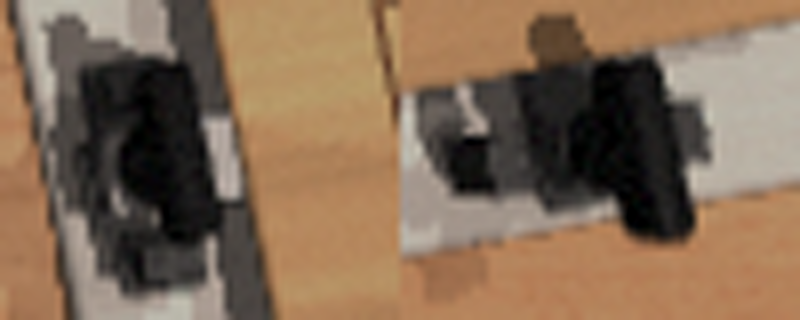

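Front wing edge slope ≈12°, left ≈11°, against the stand's 10.6°: level within error. Now topple the cup with a slow push, rising slightly.

carry_out(
  targets=[
    [1, 4, 0, 0, 0],
    [1, 4, 0, 0, 0],
    [1, 2.6, 0, 0, 0],
    [1, 0, 0, 0.6, 0],
    [1, 0, 0, 0.6, 0],
    [1, 0, 0, 0.5, 0],
    [1, 0, 0, 0.4, 0],
    [1, -0.2, 0, 0.4, 0],
    [1, -0.2, 0, 0.4, 0],
    [1, -0.2, 0, 0.4, 0],
    [1, -0.1, 0, 0.4, 0],
    [1, 0, 0, 0, 0],
  ],
)

```text
time: 13.05
tool_pos: [0.5481, 0.2116, 0.0598]
ee_rot: [0.811, 1.57, -0.354]
wrist_force: [-0.0, 1.4, 1.4]
width: 0.0001
```

```bash
python3 plan.py; python3 snap.py p1.png top 195 165 80 70 5 side 220 130 90 100 4
```

```text
t 13.05 tcp [0.5481 0.2116 0.0598] jaw 23.2 xaxis [ 0.001 -0.    -1.   ] j [ 0.27  0.24  1.49 -0.    1.41 -0.13] F [-0.   1.4  1.4] w 0.0001
(400, 768, 3)
```

View pics/p1.png

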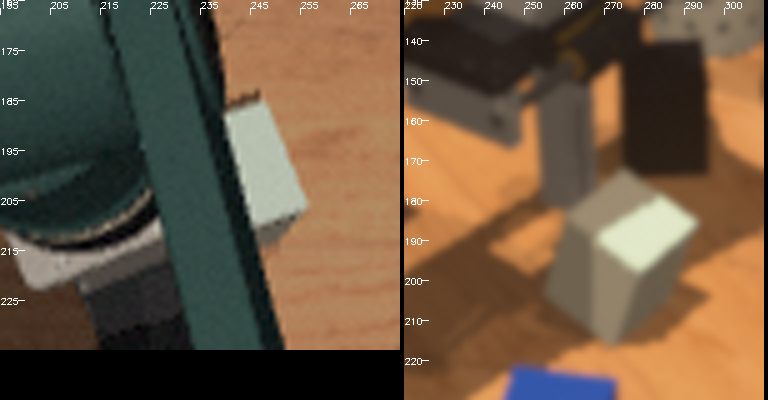

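The side crop shows the cup tilting about its far edge (top face now at ≈(280,186)), not sliding. Continue.

carry_out(
  targets=[
    [1, 0, 0, 0.4, 0],
    [1, 0, 0, 0.4, 0],
    [1, 0, 0, 0.3, 0],
    [1, 0, 0, 0.3, 0],
    [1, 0, 0, 0.3, 0],
    [1, 0, 0, 0.3, 0],
    [1, 0, 0, 0.3, 0],
    [1, 0, 0, 0, 0],
    [1, -2, 0, 0, 0],
    [0.5, -5, 0, 0, 0],
    [0, 0, 0, 0, 0],
    [0, 0, 0, -5, 0],
    [0, 0, 0, -5, 0],
    [0, 0, 0, -4, 0],
    [0, 0, 0, 0, 0],
  ],
)

```text
time: 14.65
tool_pos: [0.499, 0.3241, 0.1295]
ee_rot: [2.997, 1.569, 1.838]
wrist_force: [-0.0, -0.3, 0.7]
width: 0.045
```

```bash
python3 plan.py; python3 snap.py p2.png top 205 165 80 80 5 side 230 140 90 100 4
```

```text
t 14.65 tcp [0.499  0.3241 0.1295] jaw 23.6 xaxis [-0.001  0.002 -1.   ] j [0.48 0.21 1.38 0.   1.55 0.07] F [-0.  -0.3  0.7] w 0.045
(400, 768, 3)
```

View pics/p2.png

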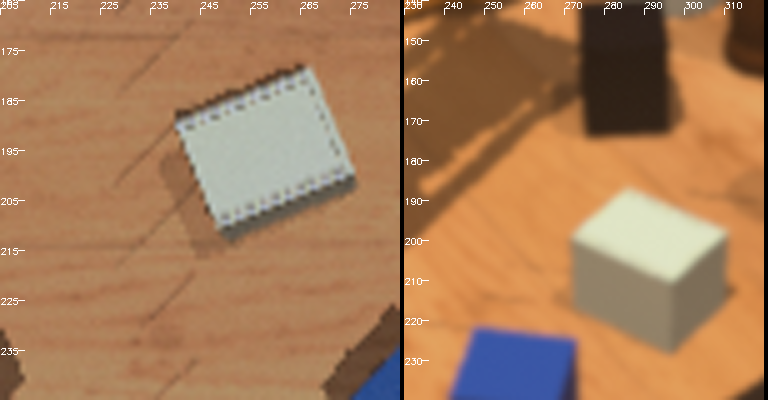

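Cup lies on its side, mouth towards 113° (left end in the top crop, corners ≈(241,190),(267,178),(276,201),(249,211)). Same trick works for the second quarter turn: push/lift the upper rim at the mouth with the closed fingertip along the tipping arc.

```bash
python3 - <<'E'
from h import *
P=ray("top",[(240.6,190),(267,178.4),(275.6,200.6),(249.4,210.6)],.05)
S=ray("side",np.array([(572,237),(630,188),(727,235),(672,282)])/4-[404/4,0]+[230,140],.05)
for Q in(P,S):print(Q[:,:2].round(4).tolist(),Q.mean(0).round(4))
c=P.mean(0);d=(P[1]+P[2]-P[0]-P[3])[:2];d/=np.linalg.norm(d);e=(P[1]+P[0]-P[2]-P[3])[:2]
print("axis dir",np.degrees(np.arctan2(d[1],d[0])),"u",np.degrees(np.arctan2(e[1],e[0])))
m=c[:2]-d*.032;print("mouth",m,"start",m-d*.022)
E
python3 plan.py
```

```text
[[0.5858, 0.1804], [0.6109, 0.1236], [0.5624, 0.1052], [0.541, 0.1612]] [0.575  0.1426 0.05  ]
[[0.5447, 0.1598], [0.5914, 0.1789], [0.6124, 0.119], [0.5686, 0.1027]] [0.5793 0.1401 0.05  ]
axis dir -67.61331327074063 u 21.97449495634702
mouth [0.56281733 0.17219811] start [0.55443851 0.19254007]
t 14.75 tcp [0.501  0.3203 0.1294] jaw 23.4 xaxis [ 0.    -0.001 -1.   ] j [ 0.47  0.21  1.38 -0.    1.55  0.07] F [-0.1 -0.5 -0.1] w 0.0532
```

```bash
python3 plan.py .5565 .1915 .129 22.6
```

```text
t 14.75 tcp [0.501  0.3203 0.1294] jaw 23.4 xaxis [ 0.    -0.001 -1.   ] j [ 0.47  0.21  1.38 -0.    1.55  0.07] F [-0.1 -0.5 -0.1] w 0.0532
shift [ 0.05 -0.02 14.02] turn 0.8 or -179.2
```

carry_out(
  targets=[
    [1, 0, 0, 4.67, 0.8],
    [1, 0, 0, 4.67, 0],
    [1, 0, 0, 4.67, 0],
    [1, 0, 0, 0, 0],
    [1, 3, 0, 0, 0],
    [1, 3, 0, 0, 0],
    [1, 2.7, 0, 0, 0],
    [1, 0, 0, 0.5, 0],
    [1, 0, 0, 0.5, 0],
    [1, 0, 0, 0.3, 0],
    [1, -0.22, 0, 0.2, 0],
    [1, -0.22, 0, 0.2, 0],
    [1, -0.3, 0, 0.25, 0],
    [1, -0.3, 0, 0.25, 0],
    [1, -0.3, 0, 0.3, 0],
    [1, -0.3, 0, 0.3, 0],
    [1, 0, 0, 0, 0],
  ],
)

```text
time: 16.45
tool_pos: [0.5667, 0.1643, 0.0596]
ee_rot: [1.255, 1.57, 0.076]
wrist_force: [0.0, 0.6, 1.1]
width: 0.0005
```

```bash
python3 plan.py; python3 snap.py p3.png top 205 165 80 80 4 side 230 120 110 115 4
```

```text
t 16.45 tcp [0.5667 0.1643 0.0596] jaw 22.4 xaxis [ 0.001  0.    -1.   ] j [ 0.19  0.25  1.48 -0.    1.41 -0.21] F [0.  0.6 1.1] w 0.0005
(460, 768, 3)
```

View pics/p3.png

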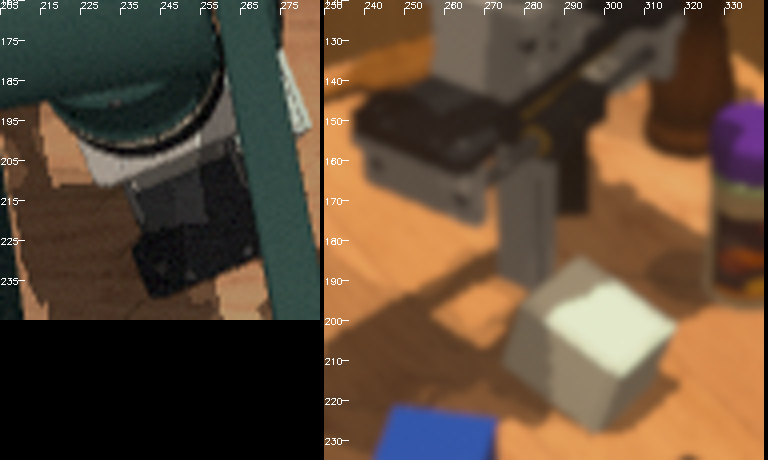

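The side crop shows the cup tipping on its bottom edge, mouth end raised under the fingertip (≈(290,190)). Continue along the arc.

carry_out(
  targets=[
    [1, -0.25, 0, 0.35, 0],
    [1, -0.25, 0, 0.35, 0],
    [1, -0.22, 0, 0.4, 0],
    [1, -0.2, 0, 0.4, 0],
    [1, -0.15, 0, 0.4, 0],
    [1, -0.15, 0, 0.4, 0],
    [1, -0.1, 0, 0.4, 0],
    [1, -0.1, 0, 0.4, 0],
    [1, -0.05, 0, 0.4, 0],
    [1, -0.05, 0, 0.4, 0],
    [1, 0, 0, 0.3, 0],
    [1, 0, 0, 0.3, 0],
    [1, 0, 0, 0, 0],
  ],
)

```text
time: 17.85
tool_pos: [0.5835, 0.1227, 0.074]
ee_rot: [-1.262, 1.571, -2.441]
wrist_force: [-0.4, 1.1, -0.0]
width: 0.0004
```

carry_out(
  targets=[
    [1, -2, 0, 0, 0],
    [0.5, -4, 0, 0, 0],
    [0, 0, 0, -5, 0],
    [0, 0, 0, -5, 0],
    [0, 0, 0, -5, 0],
    [0, 0, 0, 0, 0],
  ],
)

```text
time: 18.45
tool_pos: [0.5233, 0.2671, 0.1343]
ee_rot: [3.068, 1.568, 1.897]
wrist_force: [0.5, -0.1, -0.4]
width: 0.0374
```

```bash
python3 plan.py; python3 snap.py p4.png top 215 165 80 80 4 side 235 130 110 110 4
```

```text
t 18.45 tcp [0.5233 0.2671 0.1343] jaw 22.9 xaxis [-0.001  0.003 -1.   ] j [ 0.37  0.19  1.39  0.    1.56 -0.03] F [ 0.5 -0.1 -0.4] w 0.0374
(440, 768, 3)
```

View pics/p4.png

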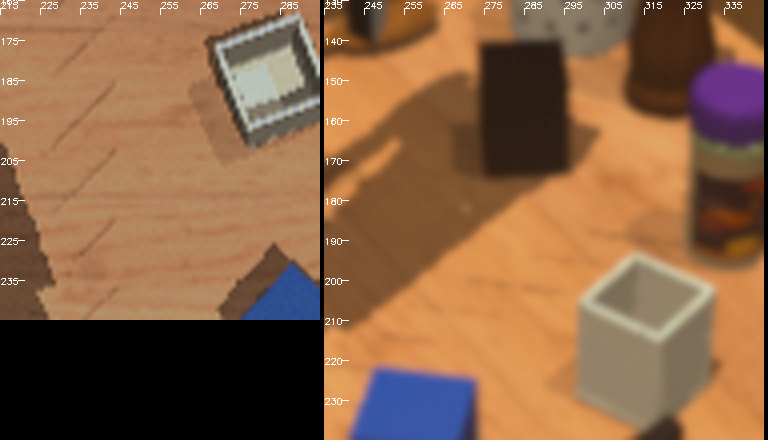

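The cup stands upright, mouth up (side crop rim corners ≈(313,193.5),(332.5,203),(318.5,215),(299,205)). Now locate it for the grasp, and plan.

```bash
python3 - <<'E'
from h import *
S=ray("side",[(313,193.5),(332.5,202.75),(318.5,215),(299,205)],.064)
print(S[:,:2].round(4).tolist(),S.mean(0).round(4))
e=S[1]+S[0]*0-S[2];print("yaw",np.degrees(np.arctan2(*(S[1]-S[2])[[1,0]])),np.degrees(np.arctan2(*(S[0]-S[3])[[1,0]])),np.degrees(np.arctan2(*(S[3]-S[2])[[1,0]])))
P=ray("top",[(268.5,175.5),(289.5,168.5),(277.3,198)],.064)
print(P[:,:2].round(4).tolist(),((P[1]+P[2])/2).round(4),np.degrees(np.arctan2(*(P[0]-P[2])[[1,0]])),np.linalg.norm(P[0]-P[2]),np.linalg.norm(P[0]-P[1]))
# colour mask for full rim
import cv2
from bench import robot
im=robot.snapshot("top")["image"];hsv=cv2.cvtColor(im,cv2.COLOR_RGB2HSV)
m=((hsv[...,1]<60)&(hsv[...,2]>140)).astype(np.uint8);m[:160]=0;m[215:]=0;m[:,:258]=0;m[:,312:]=0
r=cv2.minAreaRect(cv2.findNonZero(m));b=cv2.boxPoints(r);print(m.sum(),b.round(1).tolist());Q=ray("top",b,.064);print(Q[:,:2].round(4).tolist(),Q.mean(0).round(4))
E
python3 plan.py
```

```text
[[0.6157, 0.1164], [0.6316, 0.0714], [0.5872, 0.0556], [0.572, 0.1008]] [0.6016 0.086  0.064 ]
yaw 19.670933856836687 19.621743143377206 108.65270715287268
[[0.6143, 0.1199], [0.6292, 0.0751], [0.5658, 0.1013]] [0.5975 0.0882 0.064 ] 20.976607089328404 0.05191424609970418 0.04717276963875577
321 [[268.0, 176.0], [289.3999938964844, 167.39999389648438], [297.8999938964844, 188.8000030517578], [276.6000061035156, 197.39999389648438]]
[[0.6132, 0.1209], [0.6315, 0.0754], [0.5852, 0.0576], [0.5671, 0.1029]] [0.5993 0.0892 0.064 ]
t 18.6 tcp [0.526  0.2615 0.134 ] jaw 22.5 xaxis [ 0.    -0.001 -1.   ] j [ 0.37  0.19  1.39 -0.    1.56 -0.03] F [-0.6  0.7  1.3] w 0.0492
```

```bash
python3 plan.py .600 .088 .134 20.8 .600 .088 .023 20.8
```

```text
t 18.6 tcp [0.526  0.2615 0.134 ] jaw 22.5 xaxis [ 0.    -0.001 -1.   ] j [ 0.37  0.19  1.39 -0.    1.56 -0.03] F [-0.6  0.7  1.3] w 0.0492
shift [ 0.02  0.19 18.86] turn 1.7 or -178.3
shift [ 1.11e+01  0.00e+00 -1.00e-02] turn -0.0 or -0.0
```

carry_out(
  targets=[
    [0, 0, 0.05, 4.72, 0],
    [0, 0, 0.05, 4.72, 0],
    [0, 0, 0.05, 4.72, 0],
    [0, 0, 0.04, 4.7, 1.7],
    [0, 0, 0, 0, 0],
    [0, 0, 0, 0, 0],
  ],
)

```text
time: 19.2
tool_pos: [0.6003, 0.0853, 0.1337]
ee_rot: [-2.313, 1.57, 2.757]
wrist_force: [-0.4, 0.2, -1.0]
width: 0.0933
```

```bash
python3 plan.py .600 .088 .023 20.8
```

```text
t 19.2 tcp [0.6003 0.0853 0.1337] jaw 20.5 xaxis [-0.001  0.    -1.   ] j [ 0.05  0.24  1.34  0.    1.56 -0.31] F [-0.4  0.2 -1. ] w 0.0933
shift [11.07  0.08 -0.25] turn -0.3 or 179.7
```

carry_out(
  targets=[
    [0, 3, 0.05, -0.2, 0],
    [0, 4, 0, 0, 0],
    [0, 3, 0, 0, 0],
    [0, 1, 0, 0, 0],
    [0.5, 0, 0, 0, 0],
    [1, 0, 0, 0, 0],
    [1, 0, 0, 0, 0],
    [1, 0, 0, 0, 0],
    [1, 0, 0, 0, 0],
    [1, 0, 0, 0, 0],
    [1, 0, 0, 0, 0],
  ],
)

```text
time: 20.3
tool_pos: [0.6004, 0.0902, 0.025]
ee_rot: [1.349, 1.569, 0.141]
wrist_force: [1.1, -0.6, 2.5]
width: 0.05
```

```bash
python3 plan.py .526 -.1355 .16 10.6 .526 -.1355 .084 10.6
```

```text
t 20.3 tcp [0.6004 0.0902 0.025 ] jaw 20.8 xaxis [ 0.002  0.    -1.   ] j [ 0.06  0.31  1.48  0.    1.35 -0.31] F [ 1.1 -0.6  2.5] w 0.05
shift [-13.52 -14.93  18.47] turn 10.2 or -169.8
shift [ 7.6  -0.02 -0.  ] turn -0.0 or -0.0
```

carry_out(
  targets=[
    [1, -0.5, 0, 0, 0],
    [1, -1.5, 0, 0, 0],
    [1, -3, 0, 0, 0],
    [1, -3, 0, 0, 0],
    [1, -3, 0, 0, 0],
    [1, -2.5, 0, 0, 0],
    [1, -0.5, -1.5, 1.8, 0],
    [1, 0, -2.2, 2.7, 0],
    [1, 0, -2.6, 3.2, 0],
    [1, 0, -2.6, 3.2, 0],
    [1, 0, -2.6, 3.2, 0],
    [1, 0, -2, 2.5, 0],
    [1, 0, -1.43, 1.87, 0],
    [1, 0, 0, 0, 5.1],
    [1, 0, 0, 0, 5.1],
    [1, 0, 0, 0, 0],
    [1, 0, 0, 0, 0],
  ],
)

```text
time: 22.0
tool_pos: [0.5255, -0.1354, 0.1646]
ee_rot: [1.308, 1.571, -0.077]
wrist_force: [-0.2, 0.5, -1.9]
width: 0.0498
```

```bash
python3 plan.py .526 -.135 .086 10.6; python3 - <<'E'
import cv2,numpy as np
from bench import robot
for n in("top","side"):cv2.imwrite(f"pics/hold_{n}.png",robot.snapshot(n)["image"][...,::-1])
E
```

```text
t 22.0 tcp [ 0.5255 -0.1354  0.1646] jaw 10.7 xaxis [ 0. -0. -1.] j [-0.36  0.08  1.46  0.    1.6  -0.54] F [-0.2  0.5 -1.9] w 0.0498
shift [ 7.86  0.06 -0.03] turn 0.1 or -179.9
```

carry_out(
  targets=[
    [1, 2.5, 0, -0.1, 0],
    [1, 2.5, 0, 0, 0],
    [1, 1.5, 0, 0, 0],
    [1, 0.5, 0, 0, 0],
    [1, 0.2, 0, 0, 0],
    [1, 0.2, 0, 0, 0],
    [1, 0.1, 0, 0, 0],
    [1, 0.1, 0, 0, 0],
    [1, 0, 0, 0, 0],
    [1, 0, 0, 0, 0],
  ],
)

```text
time: 23.1
tool_pos: [0.5255, -0.1346, 0.0884]
ee_rot: [1.18, 1.57, -0.207]
wrist_force: [-0.2, 0.1, -1.7]
width: 0.0499
```

```bash
python3 plan.py .526 -.135 .085 10.6
```

```text
t 23.1 tcp [ 0.5255 -0.1346  0.0884] jaw 10.6 xaxis [ 0.001 -0.    -1.   ] j [-0.36  0.12  1.57  0.    1.45 -0.54] F [-0.2  0.1 -1.7] w 0.0499
shift [0.34 0.04 0.05] turn -0.0 or 180.0
```

carry_out(
  targets=[
    [1, 0.1, 0, 0, 0],
    [1, 0.1, 0, 0, 0],
    [1, 0, 0, 0, 0],
  ],
)

```text
time: 23.4
tool_pos: [0.5252, -0.1345, 0.0858]
ee_rot: [-2.266, 1.57, 2.631]
wrist_force: [0.1, 0.8, -1.9]
width: 0.0499
```

carry_out(
  targets=[
    [1, 0.05, 0, 0, 0],
    [1, 0.05, 0, 0, 0],
    [1, 0, 0, 0, 0],
  ],
)

```text
time: 23.7
tool_pos: [0.5254, -0.1346, 0.0851]
ee_rot: [1.448, 1.571, 0.062]
wrist_force: [-0.2, -0.4, -1.3]
width: 0.0495
```

carry_out(
  targets=[
    [1, 0.05, 0, 0, 0],
    [1, 0, 0, 0, 0],
    [1, 0, 0, 0, 0],
  ],
)

```text
time: 24.0
tool_pos: [0.5254, -0.1345, 0.085]
ee_rot: [1.34, 1.571, -0.046]
wrist_force: [-1.1, 0.3, 1.2]
width: 0.0499
```

carry_out(
  targets=[
    [1, 0.05, 0, 0, 0],
    [1, 0, 0, 0, 0],
  ],
)

```text
time: 24.2
tool_pos: [0.5254, -0.1345, 0.0849]
ee_rot: [1.223, 1.57, -0.164]
wrist_force: [-3.3, 1.7, 4.8]
width: 0.0502
```

carry_out(
  targets=[
    [0.4, 0, 0, 0, 0],
    [0.3, 0, 0, 0, 0],
    [0.3, 0, 0, 0, 0],
    [0.3, 0, 0, 0, 0],
    [0.3, -0.5, 0, 0, 0],
    [0.3, -1.5, 0, 0, 0],
    [0.3, -3, 0, 0, 0],
    [0.3, -4, 0, 0, 0],
    [0.3, 0, -3, -3, 0],
    [0.3, 0, -3, -4, 0],
    [0.3, 0, 0, -4.5, 0],
    [0.3, 0, 0, -4.5, 0],
    [0.3, 0, 0, -4.5, 0],
    [0.3, 0, 0, -4.5, 0],
    [0.3, 0, 0, 0, 0],
  ],
)

```text
time: 25.7
tool_pos: [0.4197, 0.1047, 0.1759]
ee_rot: [2.174, 1.567, 0.795]
wrist_force: [-0.1, -2.0, 0.8]
width: 0.0659
```

```bash
python3 plan.py; python3 snap.py f.png top 320 150 130 130 3 side 255 210 130 130 3; python3 - <<'E'
import cv2
a=cv2.imread("pics/f.png");print(a.shape)
E
```

```text
t 25.7 tcp [0.4197 0.1047 0.1759] jaw 11.0 xaxis [ 0.002  0.003 -1.   ] j [ 0.11 -0.17  1.68  0.    1.63 -0.08] F [-0.1 -2.   0.8] w 0.0659
(390, 788, 3)
(390, 788, 3)
```

View pics/f.png

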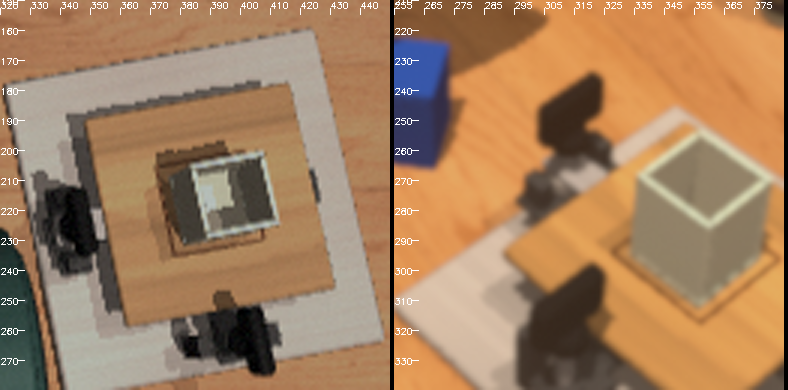

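The cup stands mouth up inside the inlaid square (side rim corners ≈(358,253),(381,270),(360,286),(337,268)). Checking its centring numerically against the inlay in the same views.

```bash
python3 - <<'E'
from h import *
r=lambda n,p,z:ray(n,p,z)[:,:2].mean(0)
cs=r("side",[(358,253.3),(380.7,269.7),(360,285.7),(336.7,268.3)],.124);is_=r("side",[(353.7,274.3),(383.7,296.7),(357.3,317.7),(327.7,294)],.06)
ct=r("top",[(383.3,205.3),(408,200.3),(413,225),(389.7,230.3)],.124);it=r("top",np.array([(171,166),(260,151),(279,239),(189,256)])/3+[315,150],.06)
c,s=np.cos(.186),np.sin(.186);Rt=np.array([[c,s],[-s,c]])
print("side",cs,is_,Rt@(cs-is_)*1000);print("top",ct,it,Rt@(ct-it)*1000)
E
```

```text
side [ 0.52583266 -0.13827105] [ 0.52737584 -0.1369184 ] [-1.76670833 -1.043936  ]
top [ 0.52130731 -0.13625451] [ 0.52356735 -0.13589758] [-2.28706466  0.06717328]
```

```bash
python3 -c "
from bench import robot
print(robot.close_job())"
```

```text
the job is handed in; nothing more can be done
None
```

The plate is level, and the white cup stands mouth up in the middle of it. I handed the job in at about 26 s of the 72 s allowed.

**What I did:** I turned the front knob about +29° and the left knob about −60°. I then tipped the cup over twice with the closed fingertips, first onto its side and then upright. I gripped it, carried it to the plate and lowered it until I felt light contact (about 5 N), then released it and moved the arm clear.

**Last checks:**
- **Level:** Both wings line up with the stand's x axis to within about 1.5°. The picture fits put the knobs at 0.0–0.3 rad, depending on which corners are used. That is a tilt of at most about 0.02 rad, and the fit itself is only good to about 0.2 rad of knob. By the gripper's own angle the wings are within 0.2° of the yaw I measured for the stand.
- **Cup:** It sits within about 2 mm of the inlay's centre in both views. The two cameras disagree by about 1 mm.
- **Other objects:** The arm made no contact with the honey jar, the spice jar or the look-alike cups. I did not measure their positions again at the end.

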